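# Push a transformer through the drop-chute flap

## Robot

A 7-joint arm with a two-finger parallel gripper is mounted at the origin on the work surface. World frame = base frame: x ahead of the robot, y to its left, z up, the work surface at z = 0. Lengths are in m, angles in rad, forces in N, time in s.
With the tool pointing down it reaches from about 0.425 to 0.925 m from the base axis. Payload 6.8 kg.
Tool frame: the origin (TCP) lies on the centre line of the jaws, within the pads' length; the fingertips stand 25 mm ahead of it and the grasp point (between the pads) lies 6 mm ahead of it; z points along the fingers, y is the direction in which the jaws open and shut (so a half turn about z gives the same grasp; the last joint's range is limited). The gripper opens to 85 mm and grips with 20 to 120 N. Pads are 22 mm wide; open, the fingers measure 114 mm over their backs; the gripper's body (76 mm by 85 mm) begins 54 mm behind the grasp point. The pads swing forward as they close: fully open they stand 13 mm farther back than shut.
Start: joints at [1.107, 0.477, 0.022, 1.555, -0.011, 1.109, -0.083], TCP at [0.235, -0.633, 0.256] pointing down, gripper open.
Joint ranges: [-2.96, 2.96], [-0.34, 2.1], [-1.41, 1.46], [0.24, 2.44], [-1.37, 4.51], [0.17, 1.92], [-2.96, 2.96]. Speed limits (rad/s): [2.39, 2.39, 3.14, 3.14, 3.14, 3.14, 3.14].

## Interface

Orientations are given as a unit quaternion [w, x, y, z].
In Python, from station import status, cams, order, models gives the robot as it stands.
- The arm moves only by the tool move_arm, never from a script. Its argument "steps" is one flat list of numbers, 7 for each row, row after row: the gripper's target within -1 to 1 (fully open at 1, half-way at 0, shut at -1), then the shift along the world's x, y, z in cm, then the turn, a rotation vector about the world's x, y, z in degrees. A call has 1 to 8 rows; each row shifts and turns the commanded pose from where the row before left it; what a row does not reach is not made up. A row lasts 1/10 s, in which the tool goes at most 50 mm and 8.59 degrees, less where a joint would pass 70% of its speed; a pose out of reach is approached as far as the arm can. A call with a gripper value outside its range is refused whole. The fingers move at their own pace and stop on an object; "newtons" is the grip in N (left out, the last holds). Time passes only in rows, so rows that do not move let the fingers close. It gives the time, the measured TCP pose, the force and the opening at its end, in the units of the state.
- status.get_obs(): the state, without advancing time (a new reading comes with each control period).
- cams.read_camera(name): name is "scene" or "top" or "wrist"; returns a dict with "pixels" (420x560x3 uint8, red, green, blue), "mtx" (3x3 intrinsics, pixels), "T" (4x4, takes a point from camera to world coordinates); the wrist camera has in their place "T_tool_cam" (4x4, takes a point from camera to tool coordinates, whose origin is the TCP and whose axes are the flange's). Camera axes: x right, y down, z forward; pixel columns grow to the right and rows downward; lengths in m; the calibration is good to about 2 mm. A picture is of the moment at which its call begins: read the wrist's pose just before it. There is no depth.
- order.hand_in(): hands the job in, once; it reports no verdict.
Trained networks look in the newest picture that a camera, given by its name, has taken for a name from the list of things; names that differ only in an ending like _2 or _b are one class to them, and where a whole thing is asked for, a point or a joint stands for the part that bears it (a point fixed in the world has none). Each returns a list of dicts, best first, with "score" (0 to 1); they miss things now and then, are a little off and sometimes report something else, mostly with a low value. They report only what shows in the picture. A call takes as long as a camera call. They do not tell look-alikes from the thing itself.
- models.silhouettes(camera, query): "region" (420x560 bool, what is visible of it) and "box" ([centre column, centre row, width, height] in pixels, round what is visible of it).
- models.place_of(camera, query): "position" ([row, column] in pixels: a listed point, or the origin of a listed thing).
The state is a dict: "t": time; "q": joint angles; "joint_vel": joint speeds; "joint_torque": joint torques, N m; "eef_pos": TCP position; "tool_rot": TCP orientation; "contact_force": force on the tool from outside, world axes, zero at the start; "torque": the same for the moment, N m; "gripper_width": opening from 0.0 (shut) to 1.0 (fully open).
Only numpy, scipy, OpenCV 4.12 (cv2) and the standard library are available. Lean on these libraries where they do the work, as an engineer would, in place of code of your own. Each camera call takes 0.05 s, during which the arm holds its last target.

## Task

With the fingertips, push the small transformer along the feed shelf and under the hanging flap so that it goes down the chute into the catch tray behind, then draw the fingers back so that the flap swings shut. Only push it, do not pick it up or lift it off the shelf, and leave the heat sink, the capacitor, the solder reel and the screwdriver where they are.

Things in the scene. Friction and masses are not known exactly. Their poses are not given: they have to be found in the camera images.
- transformer: Small laminated-core transformer, about 0.3 kg, flat on the feed shelf: dark steel core 68 (x) x 40 (y) x 34 mm high with flat end faces, pale paper-wrapped winding round its middle, 38 x 52 x 36 mm high. Origin at the centre of its underside, x along its length, z up; at the start x points to the flap within 25 degrees of the chute's x. It takes a few newtons to slide.
- transformer_center (a point): Centre of the transformer, 18 mm above the middle of its underside.
- chute: Fixed sheet-metal drop chute. Origin on the table surface (z = 0) directly under the flap, mid-width; x is the feed direction (shelf, flap, tray), z up. Its feed shelf is a flat plate, top 85 mm above the table, from x = -210 mm to x = 0 and 250 mm wide, open at its sides and near end. The open-topped tray spans x = 60 to 184 mm inside, 160 mm wide, floor at 10 mm, walls to 62 mm.
- sill (a point): Middle of the shelf's far edge, right under the flap, level with the shelf top. Beside it stand wing panels (8 mm thick, 52 mm above the shelf) and hinge posts (68 mm above the shelf, x -7 to 15 mm); the opening between the posts is 124 mm wide. Right past it a 50 degree ramp falls to the tray. A transformer whose middle is over 20 mm past the sill tips and slides down by itself.
- flap_hinge (a point): Middle of the flap's hinge rod (6 mm diameter, along the chute's y), 60 mm above the shelf, right over the sill. Nothing stands above the rod. Upright fingers cannot go past it, but pushing the transformer's rear end to within 10 mm of it is enough; fingers leaning about 25 degrees with the tips leading can reach a few mm past the sill under it.
- flap (a joint): Hanging flap's angle: 0 = shut, straight down (so at the start); grows as its lower edge swings away from the shelf over the tray, up to 1.45 rad. Aluminium sheet 116 mm wide, 2.5 mm thick, 70 g, hanging to 2 mm above the shelf. No spring or latch: it opens only that way at a light push and falls shut by its own weight.
- heat_sink: Bystander: finned aluminium heat sink 44 x 40 x 30 mm high standing on the feed shelf in front of one wing panel, about 98 mm to one side of the opening's middle. Origin at the centre of its underside.
- capacitor: Bystander: black round capacitor, 33 mm diameter, 44 mm tall, standing on the feed shelf in front of the other wing panel. Origin at the centre of its underside.
- solder_reel: Bystander: metal solder reel, 58 mm diameter, 40 mm tall, standing on the table beside the chute. Origin at the centre of its underside.
- screwdriver: Bystander: screwdriver lying on the table along the other side of the chute. Origin on its underside.
Things that resemble listed ones, but are neither listed nor needed, are in the scene too. Leave any blue or turquoise look-alike of the transformer alone.

How it is judged:
On the way, in this order (a step that is already met when the one before it is completed fails the run):
1. the transformer, still at shelf height, is pushed under the raised flap between the posts (value of joint flap above 0.3 rad and x of transformer_center in the frame of chute above -0.035 m and y of transformer_center in the frame of chute between -0.062 and 0.062 m and z of transformer_center in the frame of chute above 0.07 m).
2. the transformer is down in the chute's catch tray (x of transformer_center in the frame of chute between 0.012 and 0.184 m and y of transformer_center in the frame of chute between -0.08 and 0.08 m and z of transformer_center in the frame of chute below 0.065 m), for 0.2 s.
At the end, for the whole second after the job is handed in: The transformer lies at rest down the chute, in the catch tray: its centre is more than 12 mm past the sill, within the tray's walls and lower than 65 mm above the table (the shelf is at 85 mm). The flap hangs shut (within 0.06 rad) and still (all of step 2 and linear speed of transformer below 0.02 m/s and value of joint flap below 0.06 rad and velocity of joint flap between -0.1 and 0.1 rad/s); the robot touches nothing.
It fails at once if the transformer is lifted more than 15 mm off the feed shelf (z of transformer in the frame of chute above 0.1 m).
It fails at once if the heat sink is shifted by more than 20 mm (distance of heat_sink from where it was at the start of the episode above 0.02 m).
It fails at once if the capacitor is shifted by more than 20 mm (distance of capacitor from where it was at the start of the episode above 0.02 m).
It fails at once if the solder reel is shifted by more than 20 mm (distance of solder_reel from where it was at the start of the episode above 0.02 m).
It fails at once if the screwdriver is shifted by more than 20 mm (distance of screwdriver from where it was at the start of the episode above 0.02 m).
It also fails if it takes over 32 s, if anything falls off the work surface, if the arm or the gripper's body presses on something with over 40 N, if the wrist force passes 120 N, or if a joint passes its speed limit or range.

## Working session

There is one attempt and no reset: what is moved stays moved. The work goes in short steps, Python scripts to look and compute and a tool call to move; the robot and the scene stay as the last step left them, time stands still between calls to the robot, and variables do not carry over. Pictures are saved under pics/ and viewed, and the job is handed in when it is done.

Besides the shell and the picture viewer there is one more tool, called after "Emit:" as a command line: name --argument value ..., lists and objects as JSON in quotes. move_arm: Moves the arm, as the interface text tells. Its arguments: {"type":"object","properties":{"steps":{"type":"array"},"newtons":{"type":"number"}},"required":["steps"]}

```bash
mkdir -p pics; ls; python3 - <<'E'
from station import status,cams,models
import cv2,numpy as np
o=status.get_obs();print(o)
for n in ["scene","top"]:
    c=cams.read_camera(n);cv2.imwrite(f"pics/{n}0.png",c["pixels"][:,:,::-1])
    print(n,c["mtx"].tolist(),np.round(c["T"],4).tolist())
    for q in ["transformer","transformer_center","chute","sill","flap_hinge","flap","heat_sink","capacitor","solder_reel","screwdriver"]:
        try:
            print(q,[(np.round(r["position"],1).tolist(),round(r["score"],2)) for r in models.place_of(n,q)][:4])
        except Exception as e: print(q,e)
E
```

```text
pics
{'t': 0.0, 'q': array([ 1.10693369,  0.47781159,  0.0223592 ,  1.55647579, -0.01152932,
        1.10928127, -0.08309567]), 'joint_vel': array([-4.90937932e-05,  1.18820498e-03,  5.12420170e-04, -1.07367981e-04,
        1.57736424e-04, -1.31747522e-03,  8.47892066e-04]), 'joint_torque': array([-3.14904582e-04, -5.96457160e+01,  1.60784293e+00, -2.81190974e+01,
        1.24289698e-02,  9.47297638e-03, -5.09779943e-05]), 'eef_pos': array([ 0.2348976 , -0.63221812,  0.25530806]), 'tool_rot': array([-8.96691071e-04,  9.84220786e-01,  1.76942335e-01, -2.22579196e-04]), 'contact_force': array([-0.1690096 , -0.64681818,  0.48061112]), 'torque': array([-0.0314381 ,  0.0337589 , -0.01480536]), 'gripper_width': 1.0023300891504716}
scene [[542.5716547258452, 0.0, 277.8273973716527], [0.0, 542.5716547258452, 208.6761954822363], [0.0, 0.0, 1.0]] [[-0.5715, 0.4635, -0.6771, 1.2906], [0.8206, 0.3258, -0.4696, 0.5543], [0.003, -0.824, -0.5666, 0.7136], [0.0, 0.0, 0.0, 1.0]]
transformer [([185.5, 265.7], 0.95), ([258.1, 356.0], 0.81), ([212.9, 241.0], 0.72), ([205.4, 304.8], 0.56)]
transformer_ce
[... 658 characters left out ...]
 0.0373], [-0.0061, -0.1848, -0.9827, 1.1496], [0.0, 0.0, 0.0, 1.0]]
transformer [([232.9, 223.7], 0.97), ([268.8, 293.0], 0.8), ([275.9, 338.4], 0.79), ([210.0, 396.4], 0.68)]
transformer_center [([275.8, 340.4], 0.92), ([182.4, 299.8], 0.84), ([232.0, 219.4], 0.82), ([212.4, 398.9], 0.8)]
chute [([155.0, 295.3], 0.78)]
sill [([145.5, 293.7], 0.74)]
flap_hinge [([136.3, 296.1], 0.91)]
flap it knows: capacitor, chute, flap_hinge, heat_sink, screwdriver, sill, solder_reel, transformer, transformer_center
heat_sink [([153.6, 336.5], 0.64), ([184.8, 298.6], 0.36)]
capacitor [([171.5, 260.9], 0.67)]
solder_reel [([180.2, 217.8], 0.76)]
screwdriver [([138.3, 367.8], 0.93), ([186.7, 301.9], 0.41)]
```

View pics/scene0.png

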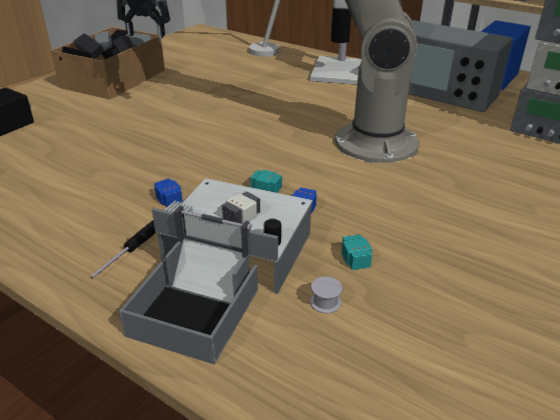

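View pics/top0.png

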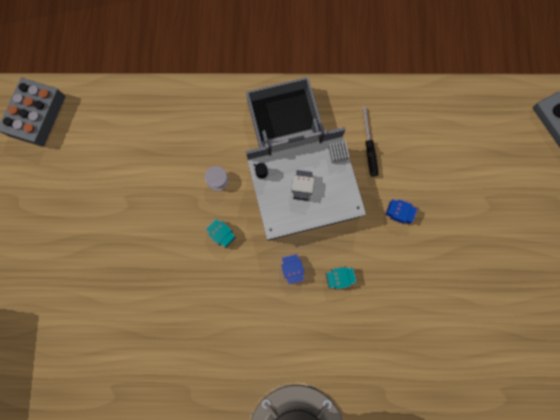

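The top picture shows the transformer (pale winding) on the shelf near (302,185), with the flap at about (296,140). The heat sink is at (340,152), the capacitor at (261,170) and the reel at (216,178). The blue and turquoise items are decoys. Next I zoom in and compute the geometry.

```bash
cat > h.py <<'E'
import numpy as np,cv2
from station import status,cams,models
def ray(c,uv,z):
    u,v=uv;d=c["T"][:3,:3]@np.linalg.inv(c["mtx"])@[u,v,1];o=c["T"][:3,3]
    return o+d*(z-o[2])/d[2]
def proj(c,P):
    P=np.atleast_2d(P);q=(P-c["T"][:3,3])@c["T"][:3,:3];q=q@c["mtx"].T
    return q[:,:2]/q[:,2:]
def rc(p): return (p[1],p[0])
def crop(c,x0,y0,w,h,s,fn):
    cv2.imwrite(fn,cv2.resize(c["pixels"][y0:y0+h,x0:x0+w,::-1],None,fx=s,fy=s,interpolation=cv2.INTER_CUBIC))
E
python3 - <<'E'
from h import *
c=cams.read_camera("top");crop(c,235,70,150,180,4 if 0 else 3.3,"pics/topz.png")
s=cams.read_camera("scene");crop(s,120,165,210,190,3,"pics/scz.png")
for n,cc,pts in [("top",c,[("sill",(145.5,293.7),.085),("hinge",(136.3,296.1),.145),("heat",(153.6,336.5),.085),("cap",(171.5,260.9),.085),("tc",(182.4,299.8),.103)]),
 ("scene",s,[("sill",(244.3,212.9),.085),("hinge",(217.3,210.0),.145),("heat",(221.8,178.9),.085),("cap",(243.6,272.4),.085),("tc",(208.7,240.6),.103)])]:
    for k,p,z in pts: print(n,k,ray(cc,rc(p),z).round(4))
E
```

```text
top sill [0.7041 0.0064 0.085 ]
top hinge [0.7068 0.0023 0.145 ]
top heat [ 0.6829 -0.1017  0.085 ]
top cap [0.6357 0.0888 0.085 ]
top tc [ 0.6033 -0.0078  0.103 ]
scene sill [0.7052 0.0013 0.085 ]
scene hinge [ 0.7041 -0.0015  0.145 ]
scene heat [ 0.6891 -0.1003  0.085 ]
scene cap [0.6397 0.0909 0.085 ]
scene tc [ 0.6034 -0.0122  0.103 ]
```

View pics/topz.png

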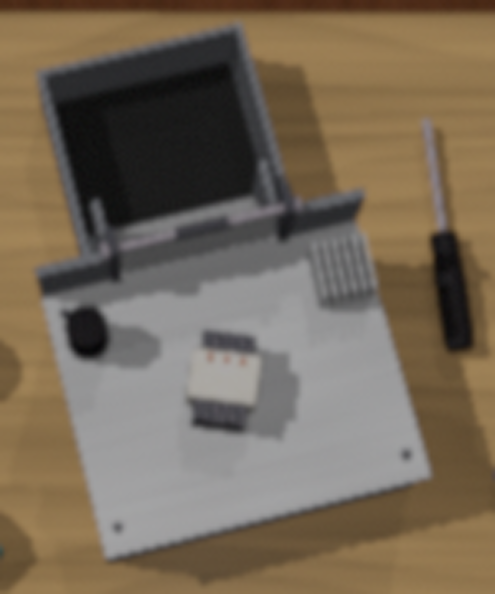

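View pics/scz.png

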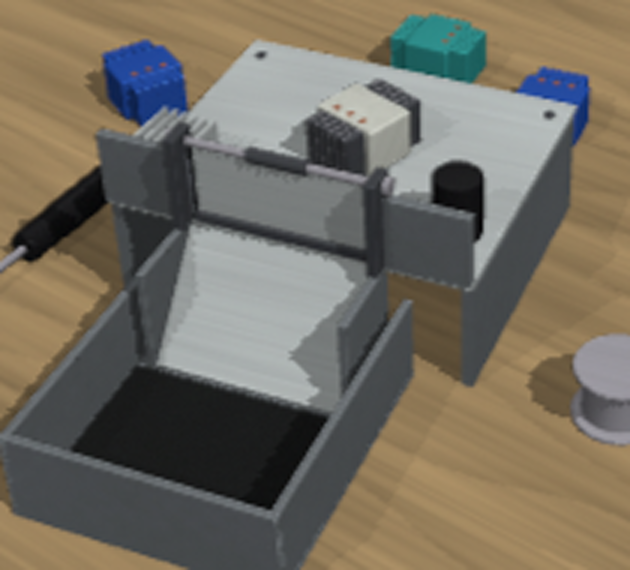

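```bash
python3 - <<'E'
from h import *
from scipy.optimize import least_squares
c=cams.read_camera("top");s=cams.read_camera("scene")
f=lambda x,y:(235+x/3.3,70+y/3.3); g=lambda x,y:(120+x/3,165+y/3)
obs=[(c,f(107,558),(-.21,.125,.085)),(c,f(430,477),(-.21,-.125,.085)),(c,f(41,73),(.188,.084,.062)),(c,f(238,28),(.188,-.084,.062)),
(s,g(258,41),(-.21,-.125,.085)),(s,g(574,108),(-.21,.125,.085))]
obs2=obs+[(c,(296.1,136.3),(0,0,.145)),(s,(210,217.3),(0,0,.145)),(c,(293.7,145.5),(0,0,.085)),(s,(212.9,244.3),(0,0,.085))]
def W(p,P):
    a=p[2];P=np.array(P);return np.array([p[0]+np.cos(a)*P[0]-np.sin(a)*P[1],p[1]+np.sin(a)*P[0]+np.cos(a)*P[1],P[2]])
r=least_squares(lambda p:np.ravel([proj(cc,W(p,P))[0]-uv for cc,uv,P in obs2]),[.705,0,.2],loss="soft_l1")
print(r.x,np.degrees(r.x[2]));print(np.round(r.fun.reshape(-1,2),1))
p=r.x
# transformer
obt=[(c,f(*q),P) for q,P in [((190,375),0)]] if 0 else None
def box(cc,im,T,x0,x1,y0,y1,z0,z1,col):
    pts=[]
    for z in(z0,z1):
        q=proj(cc,[W(p,W(T,(x,y,z))) for x,y in((x0,y0),(x1,y0),(x1,y1),(x0,y1))]);pts.append(q)
    return pts
# fit transformer: top-face corners of core (top cam) + winding
tp=[(f(204,333),(.034,.020,.034)),(f(256,336),(.034,-.020,.034)),(f(193,424),(-.034,.020,.034)),(f(243,429),(-.034,-.020,.034)),
(f(193,348),(.019,.026,.036)),(f(262,352),(.019,-.026,.036)),(f(188,398),(-.019,.026,.036)),(f(256,404),(-.019,-.026,.036))]
def WT(t,P):
    a=t[2];return (t[0]+np.cos(a)*P[0]-np.sin(a)*P[1],t[1]+np.sin(a)*P[0]+np.cos(a)*P[1],.085+P[2])
r2=least_squares(lambda t:np.ravel([proj(c,WT(t,P))[0]-uv for uv,P in tp]),[.6,-.01,0],loss="soft_l1")
t=r2.x;print("transf",t,np.degrees(t[2]));print(np.round(r2.fun.reshape(-1,2),1))
d=t[:2]-p[:2];a=p[2];print("in chute",d@[np.cos(a),np.sin(a)],d@[-np.sin(a),np.cos(a)],np.degrees(t[2]-a))
for nm,cc,(x0,y0,w,h,k) in [("top",c,(235,70,150,180,3.3)),("sc",s,(120,165,210,190,3))]:
    im=cv2.resize(np.ascontiguousarray(cc["pixels"][y0:y0+h,x0:x0+w,::-1]),None,fx=k,fy=k,interpolation=cv2.INTER_CUBIC)
    def poly(P,col): cv2.polylines(im,[np.int32((proj(cc,np.array(P))-[x0,y0])*k)],True,col,1)
    poly([W(p,q) for q in[(-.21,-.125,.085),(0,-.125,.085),(0,.125,.085),(-.21,.125,.085)]],(0,0,255))
    poly([W(p,q) for q in[(.06,-.08,.062),(.184,-.08,.062),(.184,.08,.062),(.06,.08,.062)]],(0,0,255))
    poly([W(p,q) for q in[(0,-.058,.145),(0,.058,.145),(0,.058,.087),(0,-.058,.087)]],(0,255,0))
    for z in(0,.034): poly([WT(t,q) for q in[(-.034,-.02,z),(.034,-.02,z),(.034,.02,z),(-.034,.02,z)]],(255,0,0))
    poly([WT(t,q) for q in[(-.019,-.026,.036),(.019,-.026,.036),(.019,.026,.036),(-.019,.026,.036)]],(255,0,255))
    cv2.imwrite(f"pics/ov_{nm}.png",im)
E
```

```text
[0.70340611 0.0020894  0.24598584] 14.09395072972717
[[-0.5 -1.6]
 [ 0.4 -1.3]
 [-0.4 -1.9]
 [ 1.1 -2.5]
 [-0.7 -1.6]
 [ 0.8 -1.8]
 [ 0.1  1.3]
 [ 1.8  0.5]
 [ 1.7  0.3]
 [ 1.  -0.3]]
transf [ 0.59389302 -0.0148734  -0.10812538] -6.1951279830734265
[[-0.6 -0.7]
 [ 0.1  0.1]
 [-0.2 -1.1]
 [ 1.2 -0.8]
 [-0.3  0.2]
 [ 0.2  1.3]
 [-0.5  0.3]
 [ 0.5  0.8]]
in chute -0.11034715909971739 0.010215635395816831 -20.2890787128006
```

View pics/ov_top.png

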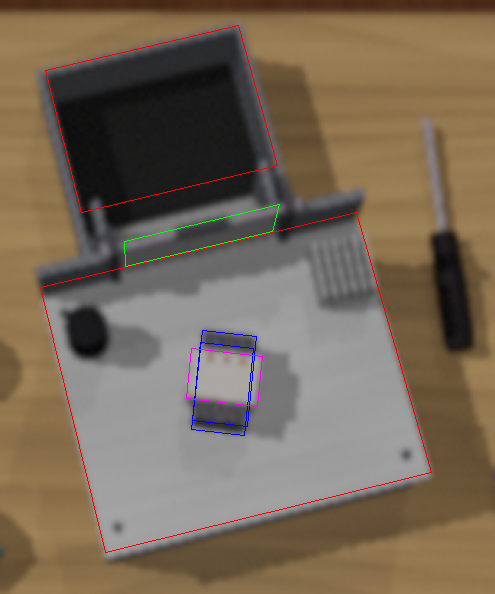

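View pics/ov_sc.png

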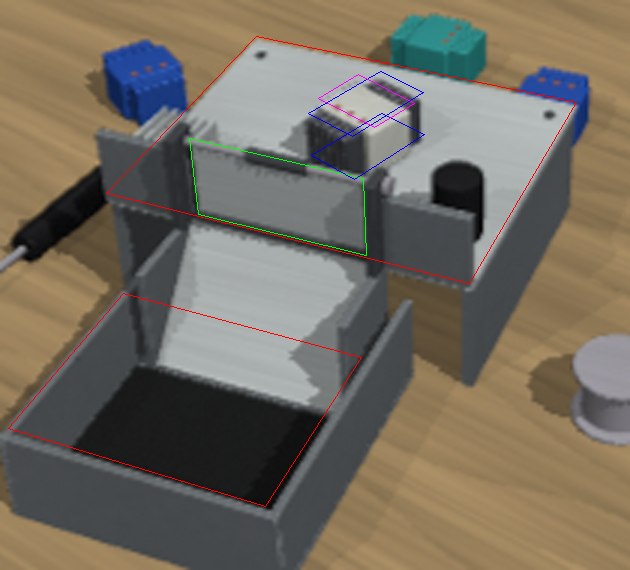

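The overlay puts the chute at about (0.703, 0.002) with yaw 14.1°. In chute coordinates the transformer is at (-0.110, 0.010), turned about -20°. I'll close the fingers and travel high to a point behind it.

Emit:
move_arm --steps '[-1, 1.9, 4, 0, 0, 0, -6.3, -1, 1.9, 4, 0, 0, 0, 0, -1, 1.9, 4, 0, 0, 0, 0, -1, 1.9, 4, 0, 0, 0, 0, -1, 1.9, 4, 0, 0, 0, 0, -1, 1.9, 4, 0, 0, 0, 0, -1, 1.9, 4, 0, 0, 0, 0, -1, 1.9, 4, 0, 0, 0, 0]' --newtons 40

```text
t: 2.0
eef_pos: [0.3877, -0.3111, 0.2567]
tool_rot: [0.0, 0.992, 0.123, 0.0]
contact_force: [1.1, -0.2, 0.3]
gripper_width: -0.002
```

Emit:
move_arm --steps '[-1, 1.9, 3.9, 0, 0, 0, 0, -1, 1.9, 3.9, 0, 0, 0, 0, -1, 1.9, 3.9, 0, 0, 0, 0, -1, 1.9, 3.9, 0, 0, 0, 0, -1, 1.9, 3.9, 0, 0, 0, 0, -1, 1.8, 3.9, -2, 2.03, -8.1, 0, -1, 1.7, 3.9, -3, 2.03, -8.1, 0, -1, 0, 0, -3, 0, 0, 0]'

```text
t: 2.8
eef_pos: [0.5146, -0.0413, 0.1804]
tool_rot: [-0.017, 0.982, 0.124, 0.139]
contact_force: [-0.1, -0.3, -0.2]
gripper_width: 0.003
```

```bash
python3 - <<'E'
from h import *
o=status.get_obs();print(o["eef_pos"],o["tool_rot"],o["q"])
s=cams.read_camera("scene");crop(s,150,90,190,170,3.5,"pics/s2.png")
o=status.get_obs();print(o["eef_pos"],o["contact_force"])
w=cams.read_camera("wrist");cv2.imwrite("pics/w2.png",w["pixels"][:,:,::-1])
E
```

```text
[ 0.51461006 -0.04134438  0.18037513] [-0.01738702  0.98237772  0.12417788  0.13860579] [ 0.2953814   0.22825991 -0.33170684  2.16632853  0.02143889  0.48590364
 -1.35507547]
[ 0.51143644 -0.04337358  0.17526928] [-1.90501689 -0.61423277 -3.68323119]
```

View pics/s2.png

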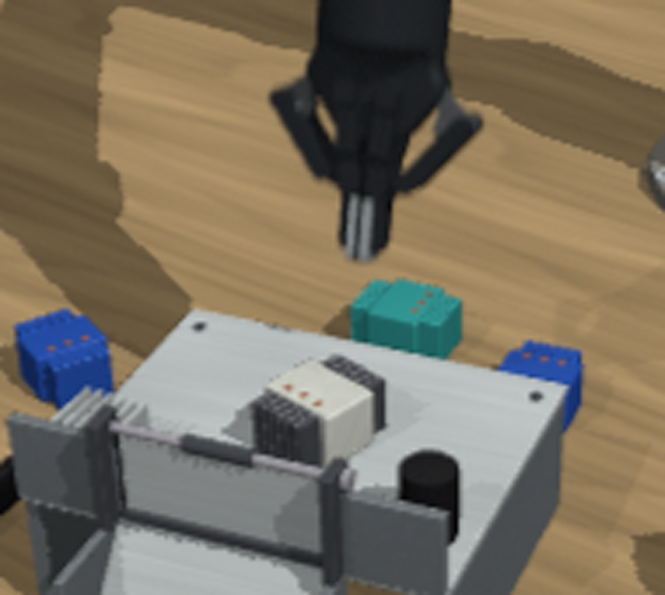

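View pics/w2.png

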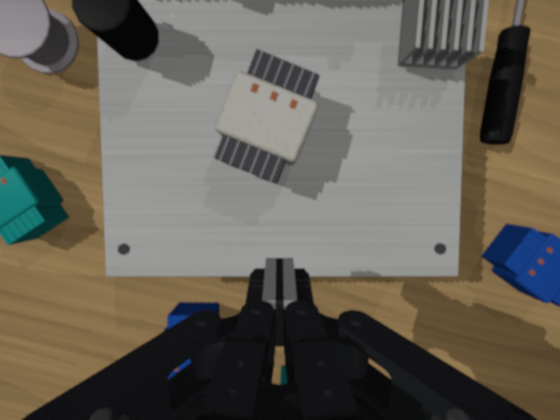

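```bash
cat >> h.py <<'E'
from scipy.spatial.transform import Rotation as R
def wcam():
    o=status.get_obs();w=cams.read_camera("wrist");q=o["tool_rot"]
    M=np.eye(4);M[:3,:3]=R.from_quat([q[1],q[2],q[3],q[0]]).as_matrix();M[:3,3]=o["eef_pos"]
    w["M"]=M;w["T"]=M@w["T_tool_cam"];return w
CH=np.array([.7034,.0021,np.radians(14.1)])
def toch(P):
    d=np.array(P[:2])-CH[:2];a=CH[2];return np.array([d@[np.cos(a),np.sin(a)],d@[-np.sin(a),np.cos(a)]])
E
python3 - <<'E'
from h import *
w=wcam();s=cams.read_camera("scene");M=w["M"];print(M[:3,3],toch(M[:3,3]))
for L in (.020,.025,.030,.038):
    P=(M@np.array([[0,0,L,1],[.011,0,L,1],[-.011,0,L,1]]).T).T[:,:3]
    print(L,proj(s,P).round(1).tolist(),proj(w,P).round(1).tolist(),P[1:,2])
for k,uv,z in[("near+",(106,276),.085),("near-",(458,275),.085),("rear+",(217,162),.119),("rear-",(279,182),.119),("front+",(259,50),.119),("front-",(319,70),.119)]:
    P=ray(w,uv,z);print(k,P.round(4),toch(P).round(4))
cv2.imwrite("pics/w3.png",w["pixels"][:,:,::-1])
E
```

```text
[ 0.51195356 -0.04463873  0.17705623] [-0.1970648   0.00130864]
0.02 [[253.6, 162.5], [251.6, 163.7], [255.6, 161.4]] [[280.8, 278.5], [280.8, 258.4], [280.8, 297.8]] [0.16068788 0.15485576]
0.025 [[253.4, 164.8], [251.4, 166.0], [255.4, 163.7]] [[280.8, 273.2], [280.8, 253.5], [280.7, 292.0]] [0.15586678 0.15003466]
0.03 [[253.2, 167.2], [251.2, 168.4], [255.2, 166.0]] [[280.7, 268.1], [280.7, 248.9], [280.7, 286.5]] [0.15104568 0.14521356]
0.038 [[252.9, 170.9], [250.9, 172.1], [254.9, 169.7]] [[280.7, 260.6], [280.7, 242.1], [280.6, 278.4]] [0.14333191 0.1374998 ]
near+ [0.4676 0.0729 0.085 ] [-0.2114  0.1261]
near- [ 0.5301 -0.1705  0.085 ] [-0.2102 -0.1252]
rear+ [0.5651 0.0078 0.119 ] [-0.1328  0.0392]
rear- [ 0.5626 -0.0308  0.119 ] [-0.1445  0.0024]
front+ [ 0.6338 -0.0008  0.119 ] [-0.0682  0.0141]
front- [ 0.6314 -0.0374  0.119 ] [-0.0795 -0.0208]
```

The wrist view confirms the chute fit: the near shelf corners come out at x = -0.211 and ±0.125. The transformer centre is at about (-0.106, 0.009), yaw -21°. Now I lower behind it.

Emit:
move_arm --steps '[-1, -0.1, 0.5, -2, 0, 0, 0, -1, 0, 0, -2, 0, 0, 0, -1, 0, 0, -1.2, 0, 0, 0, -1, 0, 0, 0, 0, 0, 0]'

```text
t: 3.4
eef_pos: [0.5142, -0.0411, 0.1281]
tool_rot: [-0.016, 0.983, 0.121, 0.136]
contact_force: [-0.3, -0.3, -0.3]
gripper_width: 0.003
```

```bash
python3 - <<'E'
from h import *
w=wcam();o=status.get_obs();print(o["t"],o["eef_pos"],o["tool_rot"],toch(o["eef_pos"]),o["contact_force"],o["q"])
s=cams.read_camera("scene");crop(s,150,90,190,170,3.5,"pics/s4.png")
E
```

```text
3.45 [ 0.51460843 -0.04097619  0.12879671] [-0.01641344  0.98310435  0.121197    0.13619002] [-0.19359767  0.00421407] [0.5740078  0.23963445 0.74124514] [ 0.25098681  0.31670919 -0.2935637   2.20534612  0.0822585   0.36446719
 -1.41492884]
```

View pics/s4.png

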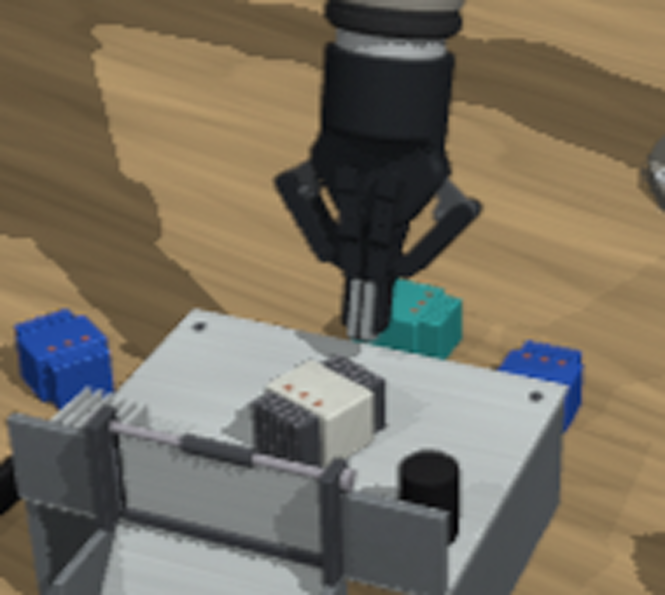

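Emit:
move_arm --steps '[-1, 0, 0, -0.7, 0, 0, 0, -1, 1.5, 0.4, 0, 0, 0, 0, -1, 1.0, 0.25, 0, 0, 0, 0, -1, 0.6, 0.15, 0, 0, 0, 0, -1, 0.6, 0.15, 0, 0, 0, 0, -1, 0.6, 0.15, 0, 0, 0, 0, -1, 0.6, 0.15, 0, 0, 0, 0, -1, 0.6, 0.15, 0, 0, 0, 0]'

```text
t: 4.3
eef_pos: [0.5692, -0.0265, 0.1212]
tool_rot: [-0.017, 0.983, 0.122, 0.136]
contact_force: [-1.9, -0.1, 1.7]
gripper_width: 0.0
```

```bash
python3 - <<'E'
from h import *
w=wcam();o=status.get_obs();print(o["t"],o["eef_pos"],o["tool_rot"],toch(o["eef_pos"]),o["contact_force"])
cv2.imwrite("pics/w5.png",w["pixels"][:,:,::-1])
E
```

```text
4.35 [ 0.57049162 -0.02600775  0.12151472] [-0.01665821  0.98296132  0.12175177  0.13669693] [-0.13575159  0.00511756] [ 0.55921863  0.34785001 -0.48067786]
```

View pics/w5.png

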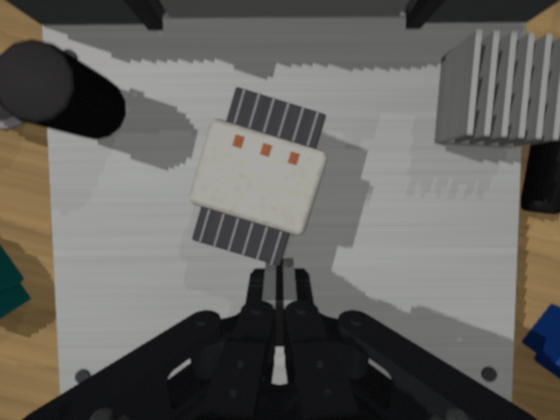

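Emit:
move_arm --steps '[-1, 0.6, 0.2, 0, 0, 0, 0, -1, 0.6, 0.2, 0, 0, 0, 0, -1, 0.6, 0.2, 0, 0, 0, 0, -1, 0.6, 0.2, 0, 0, 0, 0, -1, 0.6, 0.2, 0, 0, 0, 0, -1, 0.6, 0.2, 0, 0, 0, 0, -1, 0.6, 0.2, 0, 0, 0, 0]'

```text
t: 5.05
eef_pos: [0.6115, -0.0123, 0.1213]
tool_rot: [-0.017, 0.983, 0.122, 0.136]
contact_force: [-1.5, -0.4, -0.2]
gripper_width: 0.0
```

```bash
python3 - <<'E'
from h import *
w=wcam();o=status.get_obs();print(o["t"],o["eef_pos"],o["tool_rot"],toch(o["eef_pos"]),o["contact_force"])
cv2.imwrite("pics/w6.png",w["pixels"][:,:,::-1])
E
```

```text
5.1 [ 0.61269033 -0.011702    0.12156114] [-0.01674136  0.9829269   0.12187142  0.13682757] [-0.09133914  0.00871206] [0.3181784  0.70268167 0.35048647]
```

View pics/w6.png

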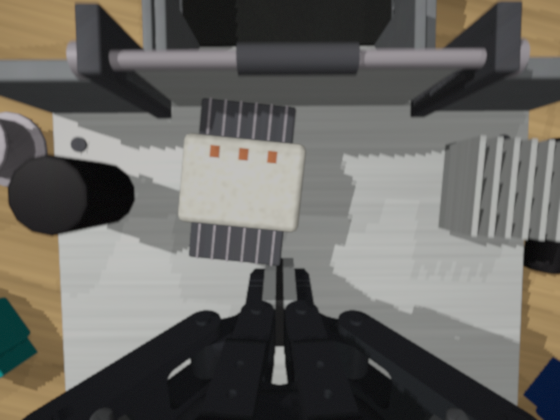

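The transformer is now nearly square, about -5°, but its centre sits roughly 16 mm left of the pusher. I'll back off, shift left and go on.

Emit:
move_arm --steps '[-1, -0.7, -0.2, 0, 0, 0, 0, -1, -0.2, 0.8, 0, 0, 0, 0, -1, -0.2, 0.8, 0, 0, 0, 0, -1, 0.6, 0.15, 0, 0, 0, 0, -1, 0.6, 0.15, 0, 0, 0, 0, -1, 0.6, 0.15, 0, 0, 0, 0]'

```text
t: 5.7
eef_pos: [0.6184, 0.006, 0.1213]
tool_rot: [-0.016, 0.983, 0.122, 0.136]
contact_force: [-1.5, -0.4, 1.1]
gripper_width: -0.001
```

```bash
python3 - <<'E'
from h import *
w=wcam();o=status.get_obs();print(o["t"],o["eef_pos"],o["tool_rot"],toch(o["eef_pos"]),o["contact_force"])
cv2.imwrite("pics/w7.png",w["pixels"][:,:,::-1])
E
```

```text
5.75 [0.6196322  0.00629107 0.12152367] [-0.01656589  0.98299368  0.12161721  0.13659517] [-0.08022304  0.02447189] [ 0.91425459 -0.06037721 -0.08532556]
```

View pics/w7.png

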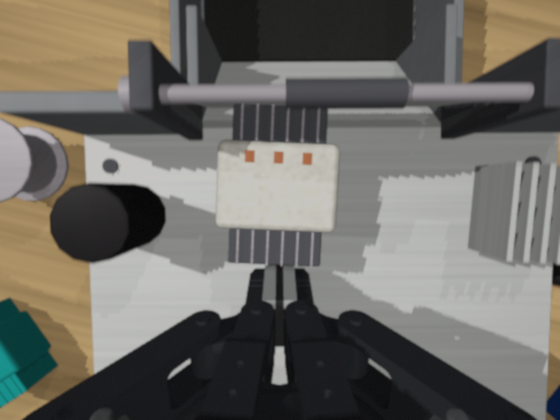

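Centred now and square, with its nose reaching the flap. I push on straight.

Emit:
move_arm --steps '[-1, 0.6, 0.15, 0, 0, 0, 0, -1, 0.6, 0.15, 0, 0, 0, 0, -1, 0.6, 0.15, 0, 0, 0, 0, -1, 0.6, 0.15, 0, 0, 0, 0, -1, 0.6, 0.15, 0, 0, 0, 0, -1, 0.6, 0.15, 0, 0, 0, 0]'

```text
t: 6.35
eef_pos: [0.6545, 0.0152, 0.1213]
tool_rot: [-0.017, 0.983, 0.122, 0.136]
contact_force: [-3.2, -1.0, 2.2]
gripper_width: 0.006
```

```bash
python3 - <<'E'
from h import *
w=wcam();o=status.get_obs();print(o["t"],o["eef_pos"],toch(o["eef_pos"]),o["contact_force"])
cv2.imwrite("pics/w8.png",w["pixels"][:,:,::-1])
s=cams.read_camera("scene");crop(s,130,140,190,170,3.5,"pics/s8.png")
E
```

```text
6.4 [0.65575627 0.01570285 0.12167706] [-0.04289447  0.02479975] [ 1.99378941  0.4847285  -0.13678267]
```

View pics/w8.png

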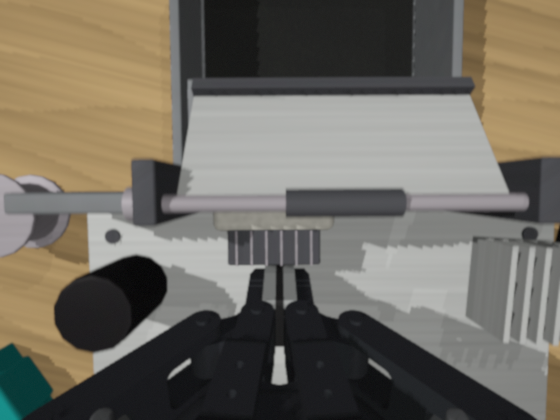

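View pics/s8.png

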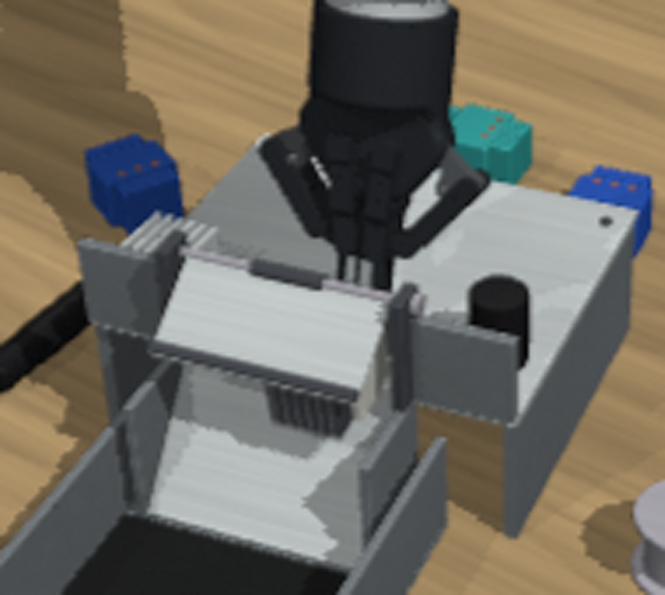

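The flap is raised and the nose is out over the ramp. The rear end is at about -25 mm.

Emit:
move_arm --steps '[-1, 0.5, 0.13, 0, 0, 0, 0, -1, 0.5, 0.13, 0, 0, 0, 0, -1, 0.5, 0.13, 0, 0, 0, 0, -1, 0.4, 0.1, 0, 0, 0, 0, -1, 0, 0, 0, 0, 0, 0]'

```text
t: 6.95
eef_pos: [0.6737, 0.0203, 0.1214]
tool_rot: [-0.017, 0.983, 0.122, 0.136]
contact_force: [-0.0, 0.9, -0.4]
gripper_width: 0.003
```

```bash
python3 - <<'E'
from h import *
w=wcam();o=status.get_obs();print(o["t"],o["eef_pos"],toch(o["eef_pos"]),o["contact_force"])
cv2.imwrite("pics/w9.png",w["pixels"][:,:,::-1])
s=cams.read_camera("scene");crop(s,130,140,190,170,3.5,"pics/s9.png")
E
```

```text
7.0 [0.67326442 0.02011723 0.12123661] [-0.02483839  0.02481589] [ 0.15109084 -0.0833888   0.10684859]
```

View pics/w9.png

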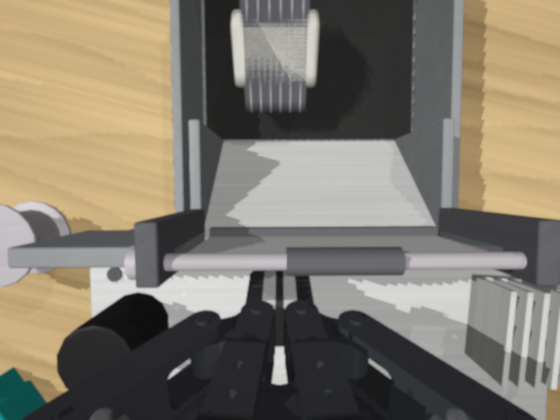

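View pics/s9.png

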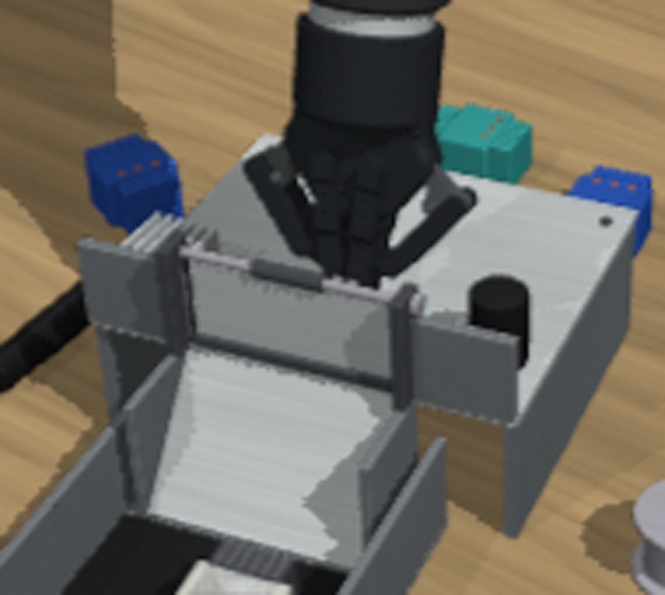

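The transformer is down in the tray and the flap is back at shut. I draw the fingers straight back, then up a little.

Emit:
move_arm --steps '[-1, -1.5, -0.38, 0, 0, 0, 0, -1, -2, -0.5, 0, 0, 0, 0, -1, -2, -0.5, 0, 0, 0, 0, -1, -2, -0.5, 1, 0, 0, 0, -1, 0, 0, 3, 0, 0, 0, -1, 0, 0, 3, 0, 0, 0, -1, 0, 0, 0, 0, 0, 0, -1, 0, 0, 0, 0, 0, 0]'

```text
t: 7.85
eef_pos: [0.5982, 0.001, 0.192]
tool_rot: [-0.016, 0.983, 0.122, 0.137]
contact_force: [-0.6, -0.7, -0.5]
gripper_width: 0.001
```

```bash
python3 - <<'E'
from h import *
o=status.get_obs();print(o["t"],o["eef_pos"],toch(o["eef_pos"]),o["contact_force"])
c=cams.read_camera("top");a=c["pixels"][70:250,200:400,::-1]
s=cams.read_camera("scene");b=s["pixels"][140:320,120:350,::-1]
cv2.imwrite("pics/f.png",cv2.resize(np.hstack([a,b]),None,fx=1.8,fy=1.8,interpolation=cv2.INTER_CUBIC))
for n in("top","scene"): 
  for q in ("transformer","heat_sink","capacitor","solder_reel","screwdriver"): print(n,q,[(np.round(r["position"],1).tolist(),round(r["score"],2)) for r in models.place_of(n,q)])
E
```

```text
7.85 [0.59818235 0.00096367 0.1920411 ] [-0.10232448  0.0245305 ] [-0.56790546 -0.73632061 -0.52091628]
top transformer [([270.3, 292.9], 0.86), ([211.8, 398.6], 0.79), ([234.7, 222.5], 0.61), ([104.6, 270.4], 0.57)]
top heat_sink [([154.7, 336.4], 0.58)]
top capacitor [([172.1, 261.9], 0.59)]
top solder_reel [([181.0, 219.5], 0.81)]
top screwdriver [([139.4, 366.3], 0.63)]
scene transformer [([185.3, 265.0], 0.96), ([198.2, 165.7], 0.87), ([257.6, 357.1], 0.81), ([315.5, 192.4], 0.65), ([205.9, 303.9], 0.49)]
scene heat_sink [([220.7, 179.2], 0.6)]
scene capacitor [([242.5, 272.2], 0.77)]
scene solder_reel [([301.7, 323.1], 0.95)]
scene screwdriver [([253.6, 128.3], 0.63)]
```

View pics/f.png

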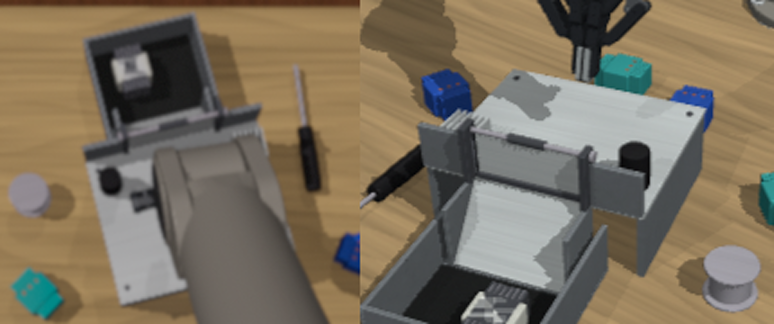

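The transformer lies in the tray (top view near (132,70), scene view near (497,305)). The flap looks shut and the bystanders are unmoved. I'll wait a second for the flap to settle, then hand in.

Emit:
move_arm --steps '[-1, 0, 0, 0, 0, 0, 0, -1, 0, 0, 0, 0, 0, 0, -1, 0, 0, 0, 0, 0, 0, -1, 0, 0, 0, 0, 0, 0, -1, 0, 0, 0, 0, 0, 0, -1, 0, 0, 0, 0, 0, 0, -1, 0, 0, 0, 0, 0, 0, -1, 0, 0, 0, 0, 0, 0]'

```text
t: 9.25
eef_pos: [0.598, 0.0012, 0.1913]
tool_rot: [-0.017, 0.983, 0.122, 0.136]
contact_force: [-1.0, 0.4, -0.4]
gripper_width: -0.001
```

```bash
python3 - <<'E'
from h import *
from station import order
a=cams.read_camera("scene")["pixels"].astype(int)
for _ in range(6): b=cams.read_camera("scene")["pixels"].astype(int)
d=np.abs(a-b)[180:360,110:290].max(2);print("motion px",(d>25).sum(),d.max())
print(status.get_obs()["t"],status.get_obs()["contact_force"])
if (d>25).sum()<10: print(order.hand_in())
E
```

```text
motion px 0 5
9.6 [-0.31771532 -0.21608746 -0.5965306 ]
the job is handed in; nothing more can be done
None
```

The transformer is in the catch tray and the flap hangs shut. I handed the job in at about 9.6 s, and it reported no verdict.

I pushed it along the shelf with the closed fingertips leaning about 16°. Partway along I shifted the fingers about 15 mm sideways to centre the push. It went under the raised flap and slid down the ramp by itself. I then drew the fingers back and raised them clear.

- **Transformer and flap:** the last pictures show the transformer lying in the tray, possibly rolled onto another face, and the flap hanging straight down. Nothing moved in the flap and tray area over the final 0.3 s.
- **Bystanders:** the heat sink, capacitor and screwdriver came back within about 1.5 pixels of where they started in both views. The solder reel differed by about 4 pixels in the scene view but under 2 in the top view. The fingers never went near it, so I take that as detector noise.
- **Contact:** force readings were about 1 N or less at the end, which fits the arm touching nothing.
- **Disagreement:** the first fit of the chute's position was up to about 2.5 pixels off between the top and scene cameras. The wrist camera then placed the shelf's near corners within about 1.5 mm of that fit.

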